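# Hold the stand's mirror so the camera sees the gearmotor's rear inspection dot

## Task

Set the inspection camera for a timed shot at its key box, pressing one key at a time fully down and letting it up again: yellow (lamp), then blue (live picture), then green (timed shot); never the red key. Then take the stand's swivel mirror by its orange thumb wing, without touching the glass, and turn it until the yellow dot on the back of the gearmotor appears in the middle of the camera's view by reflection. The mirror springs back when let go, so finish while still holding it by the wing, steady at that angle, and leave everything else on the bench where it is.

Things in the scene. Friction and masses are not known exactly. Their poses are not given: they have to be found in the camera images.
- key_lamp (a joint): yellow key (lamp), round, 22 mm across, on the grey key box; spring push key, travel 0 (up) to 0.006 m (fully down), 5 N; the box is 116 mm square with a 2 x 2 block of keys 46 mm apart, and stands on the left or the right of the bench
- key_lamp_top (a point): centre of the yellow key's top face, about 58 mm above the bench when up; the key is pressed straight down
- key_view (a joint): blue key (live picture), like the yellow one, diagonally across from it
- key_view_top (a point): centre of the blue key's top face
- key_shot (a joint): green key (timed shot), like the yellow one, diagonally across from the red one
- key_shot_top (a point): centre of the green key's top face
- key_stop (a joint): red key (stop), like the yellow one, not to be pressed
- key_stop_top (a point): centre of the red key's top face
- lens (a point): centre of the front glass of the blue inspection camera's lens, 95 mm above the bench, at the near end of the stand's aluminium plate (400 x 80 mm); the lens looks level along the point's +x axis, straight at the mirror's centre, 250 mm away
- mirror (a joint): swivel mirror at the far end of the plate, on an upright spindle; turns -0.75 to 0.75 rad, positive is anticlockwise seen from above; at 0, where its spring (0.2 N m per rad) rests it, it squarely faces the lens, and it springs back to 0 when let go
- thumb_wing: the orange thumb wing; origin at its centre, on top of the mirror, on the spindle axis, 147.5 mm above the bench; it turns with the mirror. The wing is an upright slab 12 mm thick (its x), 40 mm long (its y), 45 mm high (z), standing on the top edge of the mirror's frame, which is 80 mm wide (y), 60 mm high and 13 mm deep. The reflecting face looks along the wing's -x axis and lies on the spindle axis, its centre 52.5 mm below this point, at the height of lens and dot
- mirror_glass: the mirror's glass, 72 x 52 x 3 mm, in the front of the frame; origin at the centre of the reflecting face, which looks along its -x axis
- sight: not a solid thing: the camera's line of sight after its reflection in the mirror. Origin at the mirror's centre, x axis along the reflected line: the dot is in the middle of the camera's view when it lies on this axis. It turns twice as far as the mirror
- dot (a point): centre of the yellow dot, 22 mm across, on the round rear cover of the gearmotor to be inspected, 95 mm above the bench; the dot faces along the point's +x axis, away from the robot. The gearmotor stands beside the stand, to the left or to the right of it
- unit: the gearmotor with the yellow dot: aluminium gearbox with grey finned motor, 175 x 135 mm, 163 mm high, 3.4 kg; origin under its middle, rear cover on its +x side; loose
- spare_unit: a like gearmotor without a dot, on the other side of the stand; loose
- tray: fixed blue tray 130 x 130 x 35 mm with two pinions, on the side of the bench where the key box is not; origin under its centre
- pinion_a: steel pinion 52 mm across, 30 mm high, loose in the tray; origin under its centre
- pinion_b: a second such pinion
- wrench: wrench lying loose on the bench; length along its x
- bearing: steel ring bearing 52 mm across, 14 mm high, loose; origin under its centre
- rack_piece: 200 mm piece of brass-coloured toothed rack, 29 mm high, lying loose beyond the stand; length along its x
- grease_tin: yellow grease tin with a steel lid, 60 mm across, 70 mm high, standing loose; origin under its centre
Not all that is in view belongs to the job. Leave any purple look-alike of the unit alone.

How it is judged:
By the outcome, as a careful person would: the job done as asked, in the order asked, and still so for the second after the job is handed in, while the arm keeps its last pose, push and grip.
It also fails if it takes over 54 s, if anything falls off the work surface, if the arm or the gripper's body presses on something with over 40 N, if the wrist force passes 120 N, or if a joint passes its speed limit or range.

## Robot

A 6-joint arm with a two-finger parallel gripper is mounted at the origin on the work surface. World frame = base frame: x ahead of the robot, y to its left, z up, the work surface at z = 0. Lengths are in m, angles in degrees, forces in N, time in s.
With the tool pointing down it reaches from about 0.375 to 0.75 m from the base axis. Payload 9 kg.
Tool frame: the origin (TCP) lies midway between the tips of the shut fingers; the grasp point (between the pads) lies 19 mm behind it (grip_point_offset is the distance from the TCP to the grasp point, in m); z points along the fingers, y is the line along which they close (so a half turn about z gives the same grasp; the last joint's range is limited). The gripper opens to 85 mm and grips with 20 to 120 N. Pads are 22 mm wide; open, the fingers measure 114 mm over their backs; the gripper's body (76 mm by 85 mm) begins 54 mm behind the grasp point. The pads swing forward as they close: fully open they stand 13 mm farther back than shut.
Start: joints at [-86.156, 5.964, 5.575, 89.605, 0, 77.527], TCP at [0.169, -0.576, 0.203] pointing down, gripper open.
Joint ranges: [-171.21, 171.21], [-48.23, 106.86], [-62.78, 66.21], [-105.2, 120.99], [-86.42, 89.51], [-180, 180]. Speed limits (degrees/s): [127.2, 127.2, 147.25, 180, 180, 180].

## Interface

Orientations are given as a 3x3 rotation matrix whose columns are the frame's x, y, z axes.
In Python, from cell import read_state, grab_frame, get_calibration, hand_in, grip_point_offset gives the robot as it stands.
- The arm moves only by the shell command python3 -m creep 'ROWS'. ROWS is JSON, a list of rows, each an object with "rotation": the turn, a rotation vector about the tool's x, y, z in units of 0.5 rad (1.0 is 0.5 rad), a list of three; "slide": the shift along the tool's x, y, z in units of 0.25 m (1.0 is 0.25 m), a list of three; "hand": the closure, from 0 (fully open) to 1 (shut). A call has exactly 10 rows; each row is the pose to reach, as a shift and turn from the pose commanded when the call began, along the tool's axes at that moment; what a row does not reach only later rows make up. A row lasts 1/12 s, in which the tool goes at most 41.7 mm and 7.16 degrees, less where a joint would pass 70% of its speed; a pose out of reach is approached as far as the arm can. A call with a number of a shift or a turn outside -1 to 1 is refused whole. A call with a gripper value outside its range is refused whole. The fingers move at their own pace and stop on an object; the grip force is fixed at half the most. Time passes only in rows, so rows that repeat a pose let the fingers close, or fill a call up. It gives the time, the measured TCP pose, the force, the opening and the grip force at its end, in the units of the state.
- read_state(): the state, without advancing time (a new reading comes with each control period).
- grab_frame(name): name is "side" or "top"; returns the picture (400x640x3 uint8, red, green, blue); there is no depth.
- get_calibration(name): a dict with "intrinsics" (3x3 intrinsics, pixels), "k1" (the pictures are not rectified: a ray, as slopes to the right and down, at radius r is drawn at 1 + k1 r^2 times it, then the intrinsics apply), "T" (4x4, takes a point from camera to world coordinates). Camera axes: x right, y up, looking along -z (the intrinsics and any distortion apply to the point x, -y, -z); pixel columns grow to the right and rows downward; lengths in m; the calibration is good to about 2 mm. A picture is of the moment at which its call begins. get_calibration takes no time and is no camera call.
- hand_in(): hands the job in; it is judged then, once.
The state is a dict: "time": time; "q": joint angles; "joint_vel": joint speeds; "effort": joint torques, N m; "position": TCP position; "tool_rot": TCP orientation; "ft_force": force on the tool from outside, world axes, zero at the start; "torque": the same for the moment, N m; "width": opening from 0.0 (shut) to 1.0 (fully open); "gripper_force": force on a finger pad.
Only numpy, scipy, OpenCV 4.12 (cv2) and the standard library are available. Lean on these libraries where they do the work, as an engineer would, in place of code of your own. Each camera call takes 0.05 s, during which the arm holds its last target. There are 200 camera calls.

## Working session

There is one attempt and no reset: what is moved stays moved. The work goes in short steps, Python scripts to look and compute and a shell command to move; the robot and the scene stay as the last step left them, time stands still between calls to the robot, and variables do not carry over. Pictures are saved under pics/ and viewed, at most 10 in all, crops included, and the job is handed in when it is done.

```bash
mkdir -p pics; ls; python3 - <<'E'
from cell import *
import cv2
for n in("side","top"):
    f=grab_frame(n); cv2.imwrite(f"pics/{n}0.png",f[:,:,::-1]); c=get_calibration(n); print(n,c)
s=read_state(); print(s, grip_point_offset)
E
```

```text
pics
side {'intrinsics': array([[437.98415911,   0.        , 325.38426069],
       [  0.        , 437.98415911, 194.05650297],
       [  0.        ,   0.        ,   1.        ]]), 'k1': -0.048585613774817536, 'T': array([[-0.97683778,  0.14720568, -0.15530114,  0.32354452],
       [-0.21361714, -0.6285412 ,  0.74786608,  0.9891139 ],
       [ 0.01247697,  0.76371883,  0.64542845,  0.96881999],
       [ 0.        ,  0.        ,  0.        ,  1.        ]])}
top {'intrinsics': array([[375.5813292 ,   0.        , 324.42311964],
       [  0.        , 375.5813292 , 201.8110982 ],
       [  0.        ,   0.        ,   1.        ]]), 'k1': 0.009237901002693144, 'T': array([[ 0.01738051,  0.99350792, -0.11242742,  0.39429093],
       [-0.99958866,  0.01983137,  0.02071792, -0.0013761 ],
       [ 0.02281301,  0.11202109,  0.99344393,  1.11793132],
       [ 0.        ,  0.        ,  0.        ,  1.        ]])}
{'time': 0.1, 'q': array([-8.61561670e+01,  5.99654168e+00,  5.53447226e+00,  8.96021608e+01,
        2.74693502e-04,  7.75272755e+01]), 'joint_vel': array([-0.06315551,  0.01494292,  0.17742558,  0.01011795, -0.01623153,
        0.09072839]), 'effort': array([ 8.06391123e-03, -5.58201528e+01,  5.04723394e+01,  1.29095427e-02,
       -1.04610340e-04,  3.57385375e-05]), 'position': array([ 0.16856286, -0.57553223,  0.20241474]), 'tool_rot': array([[ 9.59724154e-01,  2.80944023e-01, -7.03670776e-05],
       [ 2.80943923e-01, -9.59723533e-01,  1.11882744e-03],
       [ 2.46794940e-04, -1.09353492e-03, -9.99999372e-01]]), 'ft_force': array([ 0.4972796 , -0.48129363, -0.22016569]), 'torque': array([ 0.04182671, -0.00655976,  0.05831277]), 'gripper_force': 0.0, 'width': 0.9967101834926703} 0.0187
```

View pics/side0.png

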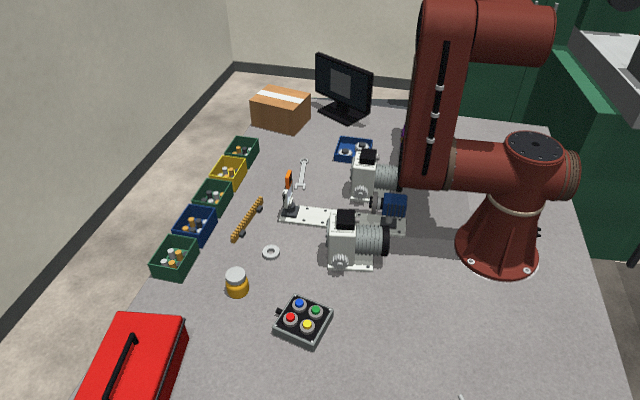

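View pics/top0.png

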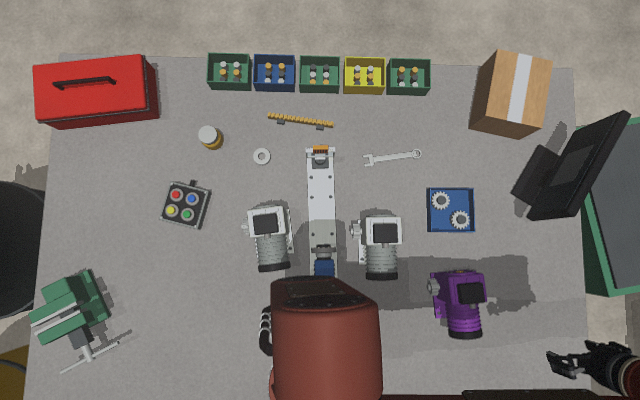

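The side view shows the key box at about (303,321), the stand from (290,210) to (400,208), and the two gearmotors at (355,240) and (372,175). In the top view the keys are yellow (171,210), red (176,195), blue (192,198) and green (187,214). The orange wing is at (320,149). The two candidate gearmotors are at (268,238) and (381,246), and the purple look-alike is at (460,300). I'll enlarge to find the dot.

```bash
python3 - <<'E'
import cv2,numpy as np
a=cv2.imread("pics/side0.png")[130:290,260:420]; b=cv2.imread("pics/top0.png")[135:295,235:415]
a=cv2.resize(a,(400,400),interpolation=cv2.INTER_CUBIC);b=cv2.resize(b,(400,400*160//180),interpolation=cv2.INTER_CUBIC)
b=cv2.copyMakeBorder(b,0,400-b.shape[0],0,0,cv2.BORDER_CONSTANT)
cv2.imwrite("pics/crop1.png",np.hstack([a,b]))
E
```

```text
(no output)
```

View pics/crop1.png

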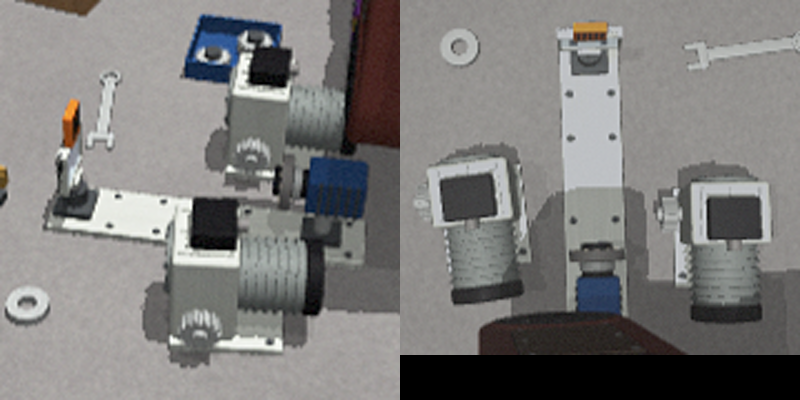

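The crop shows no dot from either camera: both gearmotors' far faces are hidden, so the side has to be settled later, perhaps on the monitor once the live picture is on. Next I'll measure the keys, wing, plate and units.

```bash
cat > h.py <<'E'
import cv2,numpy as np,sys
from cell import *
def ray(n,p):
    c=get_calibration(n);K=c["intrinsics"];k=c["k1"];T=c["T"]
    u=np.array([(p[0]-K[0,2])/K[0,0],(p[1]-K[1,2])/K[1,1]]);s=u.copy()
    for _ in range(20): s=u/(1+k*(s@s))
    return T[:3,3],T[:3,:3]@np.array([s[0],-s[1],-1])
def onz(n,p,z):
    o,d=ray(n,p);return o+d*(z-o[2])/d[2]
def proj(n,P):
    c=get_calibration(n);K=c["intrinsics"];T=c["T"];q=T[:3,:3].T@(np.array(P)-T[:3,3]);s=np.array([q[0],-q[1]])/-q[2]
    s=s*(1+c["k1"]*(s@s));return K[:2,:2]@s+K[:2,2]
def tri(p,q):
    A=[];b=[]
    for n,x in(("side",p),("top",q)):
        o,d=ray(n,x);d=d/np.linalg.norm(d);M=np.eye(3)-np.outer(d,d);A.append(M);b.append(M@o)
    return np.linalg.solve(sum(A),sum(b))
def blobs(img,lo,hi,roi,minA=5):
    h=cv2.cvtColor(img,cv2.COLOR_BGR2HSV);m=cv2.inRange(h,np.array(lo),np.array(hi));z=np.zeros_like(m);x0,y0,x1,y1=roi;z[y0:y1,x0:x1]=m[y0:y1,x0:x1]
    n,l,st,c=cv2.connectedComponentsWithStats(z);return [(c[i].round(1),st[i,4],st[i,:4]) for i in range(1,n) if st[i,4]>=minA]
def go(P,yaw=None):
    "slide/rotation numbers to world TCP P, tool down with its x at yaw deg"
    s=read_state();R=s["tool_rot"];d=np.array(P)-s["position"];print("slide",(R.T@d/.25).round(3),"dist",np.linalg.norm(d).round(3))
    if yaw is not None:
        c,t=np.cos(np.radians(yaw)),np.sin(np.radians(yaw));D=np.array([[c,t,0],[t,-c,0],[0,0,-1]])
        print("rot",(cv2.Rodrigues(R.T@D)[0].ravel()/.5).round(3))
E
python3 - <<'E'
from h import *
S=cv2.imread("pics/side0.png");T=cv2.imread("pics/top0.png")
for nm,lo,hi in(("yel",(22,120,100),(34,255,255)),("blue",(100,140,100),(125,255,255)),("green",(45,100,80),(85,255,255)),("red",(0,150,100),(7,255,255))):
    s=max(blobs(S,lo,hi,(270,285,340,350)),key=lambda b:b[1]);t=max(blobs(T,lo,hi,(155,180,215,230)),key=lambda b:b[1])
    print(nm,s[:2],t[:2],onz("side",s[0],.058).round(4),onz("top",t[0],.058).round(4))
for n,I,r in(("side",S,(270,150,310,210)),("top",T,(300,135,340,165))):
    print("wing",n,blobs(I,(5,150,80),(22,255,255),r))
# yellow pixels near units
print(blobs(S,(22,120,80),(34,255,255),(310,130,410,290),1),blobs(T,(22,100,60),(34,255,255),(230,150,420,290),1))
# plate: white
for b in blobs(T,(0,0,190),(180,30,255),(295,140,345,250),100): print("plate",b)
g=cv2.cvtColor(T,cv2.COLOR_BGR2GRAY)
for y in(165,180,200,215,230):
    r=g[y,298:345].astype(int); print(y,list(r))
E
```

```text
yel (array([306.8, 324. ]), np.int32(69)) (array([170.5, 209.9]), np.int32(44)) [0.4831 0.4141 0.058 ] [0.4828 0.4076 0.058 ]
blue (array([298.8, 302.4]), np.int32(56)) (array([191.1, 198.1]), np.int32(38)) [0.5178 0.3582 0.058 ] [0.5173 0.3524 0.058 ]
green (array([315.4, 309.1]), np.int32(52)) (array([186.2, 214. ]), np.int32(41)) [0.4729 0.3683 0.058 ] [0.4721 0.3634 0.058 ]
red (array([290.2, 316.6]), np.int32(62)) (array([175.2, 194.1]), np.int32(40)) [0.5274 0.403  0.058 ] [0.5277 0.3974 0.058 ]
wing side [(array([287.3, 178.7]), np.int32(68), array([285, 170,   6,  19], dtype=int32))]
wing top [(array([319.6, 147.7]), np.int32(63), array([313, 146,  15,   7], dtype=int32))]
[] []
plate (array([320.7, 192.3]), np.int32(1320), array([307, 158,  28,  63], dtype=int32))
165 [np.int64(148), np.int64(148), np.int64(147), np.int64(145), np.int64(145), np.int64(144), np.int64(147), np.int64(144), np.int64(147), np.int64(196), np.int64(192), np.int64(193), np.int64(193), np.int64(196), np.int64(89), np.int64(99), np.int64(101), np.int64(101), np.int64(101), np.int64(95), np.int64(89), 
[... 2508 characters left out ...]
)]
230 [np.int64(88), np.int64(89), np.int64(88), np.int64(92), np.int64(90), np.int64(103), np.int64(101), np.int64(97), np.int64(98), np.int64(96), np.int64(84), np.int64(156), np.int64(152), np.int64(151), np.int64(153), np.int64(156), np.int64(155), np.int64(152), np.int64(150), np.int64(151), np.int64(152), np.int64(154), np.int64(152), np.int64(152), np.int64(152), np.int64(153), np.int64(153), np.int64(151), np.int64(151), np.int64(152), np.int64(150), np.int64(154), np.int64(153), np.int64(150), np.int64(153), np.int64(154), np.int64(153), np.int64(165), np.int64(87), np.int64(103), np.int64(100), np.int64(100), np.int64(96), np.int64(96), np.int64(101), np.int64(100), np.int64(101)]
```

```bash
python3 -m creep '[{"rotation":[0,0,-0.1],"slide":[0.1,-0.03,-0.1],"hand":1},{"rotation":[0,0,-0.2],"slide":[0.25,-0.06,-0.2],"hand":1},{"rotation":[0,0,-0.3],"slide":[0.4,-0.09,-0.3],"hand":1},{"rotation":[0,0,-0.4],"slide":[0.55,-0.12,-0.4],"hand":1},{"rotation":[0,0,-0.5],"slide":[0.7,-0.17,-0.4],"hand":1},{"rotation":[0,0,-0.64],"slide":[0.76,-0.17,-0.4],"hand":1},{"rotation":[0,0,-0.64],"slide":[0.76,-0.17,-0.4],"hand":1},{"rotation":[0,0,-0.64],"slide":[0.76,-0.17,-0.4],"hand":1},{"rotation":[0,0,-0.64],"slide":[0.76,-0.17,-0.4],"hand":1},{"rotation":[0,0,-0.64],"slide":[0.76,-0.17,-0.4],"hand":1}]'; python3 -c "
from h import *
go([.49,-.28,.3],53)"
```

```text
time: 0.93
position: [0.3381, -0.482, 0.3025]
tool_rot: [[0.824, 0.567, -0.001], [0.567, -0.824, 0.001], [-0.0, -0.001, -1.0]]
ft_force: [-0.6, 0.1, -0.2]
width: -0.003
gripper_force: 0.0
slide [ 0.959 -0.321  0.01 ] dist 0.253
rot [-0.002 -0.    -0.644]
```

```bash
python3 -m creep '[{"rotation":[0,0,-0.1],"slide":[0.15,-0.05,0],"hand":1},{"rotation":[0,0,-0.2],"slide":[0.3,-0.1,0],"hand":1},{"rotation":[0,0,-0.3],"slide":[0.45,-0.15,0],"hand":1},{"rotation":[0,0,-0.4],"slide":[0.6,-0.2,0],"hand":1},{"rotation":[0,0,-0.5],"slide":[0.75,-0.25,0],"hand":1},{"rotation":[0,0,-0.64],"slide":[0.9,-0.3,0],"hand":1},{"rotation":[0,0,-0.64],"slide":[0.96,-0.32,0],"hand":1},{"rotation":[0,0,-0.64],"slide":[0.96,-0.32,0],"hand":1},{"rotation":[0,0,-0.64],"slide":[0.96,-0.32,0],"hand":1},{"rotation":[0,0,-0.64],"slide":[0.96,-0.32,0],"hand":1}]'; python3 -c "
from h import *
go([.55,-.03,.3],72)"
```

```text
time: 1.77
position: [0.4901, -0.2806, 0.3028]
tool_rot: [[0.604, 0.797, -0.001], [0.797, -0.604, -0.0], [-0.0, -0.0, -1.0]]
ft_force: [-0.3, -0.9, 0.1]
width: 0.0
gripper_force: 0.0
slide [ 0.944 -0.414  0.011] dist 0.258
rot [-0.001  0.001 -0.668]
```

```bash
python3 - <<'E'
from h import *
# wing: triangulate, and ideal positions
print("wing tri",tri((287.3,178.7),(319.6,147.7)).round(4), onz("top",(319.6,147.7),.165).round(4),onz("side",(287.3,178.7),.1475).round(4))
T=cv2.imread("pics/top0.png")
for p in((307.6,180),(334.2,180),(307.9,200),(335,200),(308.2,215),(335.3,215)): print("plate edge",onz("top",p,.010).round(4))
E
```

```text
wing tri [ 0.6482 -0.0063  0.1477] [ 0.6432 -0.0063  0.165 ] [ 0.6488 -0.0066  0.1475]
plate edge [0.5842 0.0269 0.01  ]
plate edge [ 0.5859 -0.0526  0.01  ]
plate edge [0.5241 0.0247 0.01  ]
plate edge [ 0.5257 -0.0558  0.01  ]
plate edge [0.4795 0.0228 0.01  ]
plate edge [ 0.481  -0.0574  0.01  ]
```

```bash
python3 -m creep '[{"rotation":[0,0,-0.1],"slide":[0.15,-0.06,0],"hand":1},{"rotation":[0,0,-0.2],"slide":[0.3,-0.12,0],"hand":1},{"rotation":[0,0,-0.3],"slide":[0.45,-0.18,0],"hand":1},{"rotation":[0,0,-0.4],"slide":[0.6,-0.24,0],"hand":1},{"rotation":[0,0,-0.5],"slide":[0.75,-0.3,0],"hand":1},{"rotation":[0,0,-0.6],"slide":[0.9,-0.38,0],"hand":1},{"rotation":[0,0,-0.66],"slide":[0.94,-0.41,0],"hand":1},{"rotation":[0,0,-0.66],"slide":[0.94,-0.41,0],"hand":1},{"rotation":[0,0,-0.66],"slide":[0.94,-0.41,0],"hand":1},{"rotation":[0,0,-0.66],"slide":[0.94,-0.41,0],"hand":1}]'; python3 -c "
from h import *
go([.54,.2,.25],90)"
```

```text
time: 2.6
position: [0.5504, -0.032, 0.3029]
tool_rot: [[0.314, 0.95, -0.0], [0.95, -0.314, -0.001], [-0.001, -0.0, -1.0]]
ft_force: [-0.8, -0.3, 0.3]
width: -0.001
gripper_force: 0.0
slide [ 0.868 -0.331  0.211] dist 0.238
rot [-0.     0.001 -0.638]
```

```bash
python3 -m creep '[{"rotation":[0,0,-0.1],"slide":[0.15,-0.06,0],"hand":1},{"rotation":[0,0,-0.2],"slide":[0.3,-0.12,0],"hand":1},{"rotation":[0,0,-0.3],"slide":[0.45,-0.18,0],"hand":1},{"rotation":[0,0,-0.4],"slide":[0.6,-0.24,0],"hand":1},{"rotation":[0,0,-0.5],"slide":[0.75,-0.3,0.1],"hand":1},{"rotation":[0,0,-0.6],"slide":[0.87,-0.33,0.2],"hand":1},{"rotation":[0,0,-0.64],"slide":[0.87,-0.33,0.21],"hand":1},{"rotation":[0,0,-0.64],"slide":[0.87,-0.33,0.21],"hand":1},{"rotation":[0,0,-0.64],"slide":[0.87,-0.33,0.21],"hand":1},{"rotation":[0,0,-0.64],"slide":[0.87,-0.33,0.21],"hand":1}]'; python3 -c "
from h import *
go([.483,.409,.1],90)"
```

```text
time: 3.43
position: [0.5407, 0.2003, 0.2517]
tool_rot: [[-0.0, 1.0, 0.001], [1.0, 0.0, -0.0], [-0.0, 0.001, -1.0]]
ft_force: [0.7, -0.8, 0.4]
width: -0.0
gripper_force: 0.0
slide [ 0.835 -0.231  0.606] dist 0.264
rot [0.003 0.001 0.001]
```

```bash
python3 -m creep '[{"rotation":[0,0,0],"slide":[0.15,-0.04,0.05],"hand":1},{"rotation":[0,0,0],"slide":[0.3,-0.08,0.15],"hand":1},{"rotation":[0,0,0],"slide":[0.45,-0.12,0.25],"hand":1},{"rotation":[0,0,0],"slide":[0.6,-0.16,0.35],"hand":1},{"rotation":[0,0,0],"slide":[0.75,-0.2,0.45],"hand":1},{"rotation":[0,0,0],"slide":[0.835,-0.231,0.55],"hand":1},{"rotation":[0,0,0],"slide":[0.835,-0.231,0.605],"hand":1},{"rotation":[0,0,0],"slide":[0.835,-0.231,0.605],"hand":1},{"rotation":[0,0,0],"slide":[0.835,-0.231,0.605],"hand":1},{"rotation":[0,0,0],"slide":[0.835,-0.231,0.605],"hand":1}]'; python3 - <<'E'
from h import *
go([.483,.409,.0515])
f=grab_frame("side")[:,:,::-1];g=grab_frame("top")[:,:,::-1]
a=cv2.resize(f[240:370,230:390],(480,390),interpolation=cv2.INTER_CUBIC);b=cv2.resize(g[170:240,150:230],(320,280));b=cv2.copyMakeBorder(b,0,110,0,0,cv2.BORDER_CONSTANT)
cv2.imwrite("pics/key1.png",np.hstack([a,b]))
E
```

```text
time: 4.27
position: [0.4832, 0.4097, 0.1017]
tool_rot: [[-0.002, 1.0, 0.003], [1.0, 0.002, 0.001], [0.001, 0.003, -1.0]]
ft_force: [-0.5, -0.4, 0.9]
width: -0.002
gripper_force: 0.0
slide [-0.003 -0.001  0.201] dist 0.05
```

View pics/key1.png

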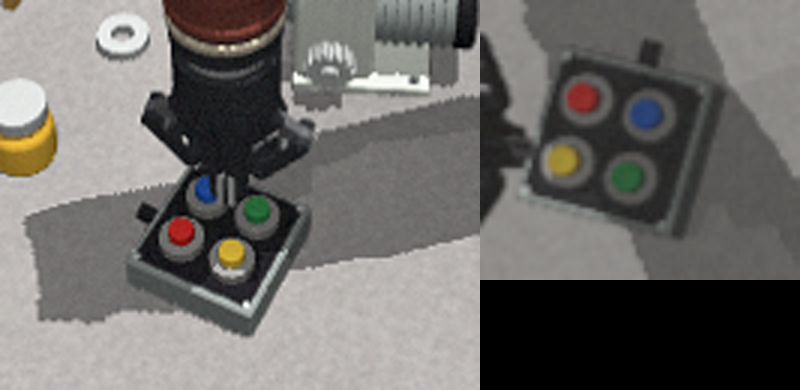

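The tool is over the yellow key: side crop tip at (228,200) directly above the key at (232,250), with the red key at (180,232), clear of the fingers.

```bash
python3 -m creep '[{"rotation":[0,0,0],"slide":[0,0,0.08],"hand":1},{"rotation":[0,0,0],"slide":[0,0,0.14],"hand":1},{"rotation":[0,0,0],"slide":[0,0,0.17],"hand":1},{"rotation":[0,0,0],"slide":[0,0,0.18],"hand":1},{"rotation":[0,0,0],"slide":[0,0,0.19],"hand":1},{"rotation":[0,0,0],"slide":[0,0,0.2],"hand":1},{"rotation":[0,0,0],"slide":[0,0,0.205],"hand":1},{"rotation":[0,0,0],"slide":[0,0,0.205],"hand":1},{"rotation":[0,0,0],"slide":[0,0,0.205],"hand":1},{"rotation":[0,0,0],"slide":[0,0,0.205],"hand":1}]'
```

```text
time: 5.2
position: [0.4814, 0.411, 0.0485]
tool_rot: [[-0.004, 1.0, 0.001], [1.0, 0.004, 0.0], [0.0, 0.001, -1.0]]
ft_force: [-0.2, 0.7, 0.1]
width: -0.005
gripper_force: 0.0
```

```bash
python3 - <<'E'
from h import *
s=read_state();print(s["ft_force"],s["position"],s["time"])
f=grab_frame("side")[:,:,::-1];g=grab_frame("top")[:,:,::-1]
a=cv2.resize(f[270:360,260:350],(450,450),interpolation=cv2.INTER_CUBIC);b=cv2.resize(g[175:235,150:210],(350,350),interpolation=cv2.INTER_CUBIC);b=cv2.copyMakeBorder(b,0,100,0,0,cv2.BORDER_CONSTANT)
cv2.imwrite("pics/key2.png",np.hstack([a,b]))
print(proj("side",s["position"]),proj("top",s["position"]))
E
```

```text
[-0.1590735   0.69950471  0.1226851 ] [0.48135374 0.41097081 0.04847542] 5.2
[307.90189706 325.27731425] [170.56774893 210.69688603]
```

View pics/key2.png

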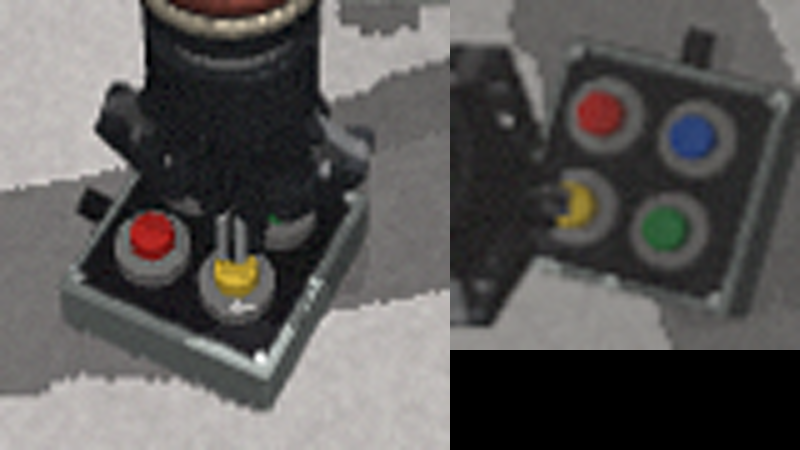

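The fingertips stand on the middle of the yellow key (side crop (235,258)), but no force is felt yet, so I'll creep further down.

```bash
python3 -m creep '[{"rotation":[0,0,0],"slide":[0,0,0.004],"hand":1},{"rotation":[0,0,0],"slide":[0,0,0.004],"hand":1},{"rotation":[0,0,0],"slide":[0,0,0.008],"hand":1},{"rotation":[0,0,0],"slide":[0,0,0.008],"hand":1},{"rotation":[0,0,0],"slide":[0,0,0.008],"hand":1},{"rotation":[0,0,0],"slide":[0,0,0.008],"hand":1},{"rotation":[0,0,0],"slide":[0,0,0.008],"hand":1},{"rotation":[0,0,0],"slide":[0,0,0.008],"hand":1},{"rotation":[0,0,0],"slide":[0,0,0.008],"hand":1},{"rotation":[0,0,0],"slide":[0,0,0.008],"hand":1}]'; python3 -c "
from cell import *
s=read_state();print(s['ft_force'],s['position'],s['q'],s['effort'])"
```

```text
time: 6.13
position: [0.4812, 0.4108, 0.046]
tool_rot: [[-0.004, 1.0, 0.0], [1.0, 0.004, -0.0], [-0.0, 0.0, -1.0]]
ft_force: [0.3, 1.1, 0.3]
width: -0.001
gripper_force: 0.0
[0.33820009 1.08616057 0.27863327] [0.48118222 0.41079368 0.04603628] [ 2.86701178e+01  1.33104968e+01 -2.70124715e+00  7.39887165e+01
 -4.47897677e-03  1.18442396e+02] [ 2.73202917e-03 -6.12678838e+01  4.95392704e+01  2.13321771e-03
 -2.72776269e-04 -3.35090181e-05]
```

```bash
python3 - <<'E'
from h import *
print(tri((306.4,322.4),(171.4,209.8)))
f=grab_frame("side")[:,:,::-1];g=grab_frame("top")[:,:,::-1];cv2.imwrite("pics/s3.png",f);cv2.imwrite("pics/t3.png",g)
S=cv2.imread("pics/side0.png");T=cv2.imread("pics/top0.png")
for I,J in((S,T),(f.copy(),g.copy())):
    print(blobs(I,(22,120,100),(34,255,255),(270,285,340,350)),blobs(J,(22,120,100),(34,255,255),(155,180,215,230)))
for z in(.058,.046):print(z,proj("side",[.482,.410,z]),proj("top",[.482,.410,z]))
a=cv2.resize(f[295:345,280:330],(500,500),interpolation=cv2.INTER_NEAREST);b=cv2.resize(g[195:225,155:185],(300,300),interpolation=cv2.INTER_NEAREST);b=cv2.copyMakeBorder(b,0,200,0,0,cv2.BORDER_CONSTANT)
cv2.imwrite("pics/key3.png",np.hstack([a,b]))
E
```

```text
[0.48474756 0.40708717 0.05338835]
[(array([306.8, 324. ]), np.int32(69), array([303, 320,   9,   9], dtype=int32))] [(array([170.5, 209.9]), np.int32(44), array([167, 207,   8,   7], dtype=int32))]
[(array([306.8, 325.1]), np.int32(50), array([303, 322,   9,   7], dtype=int32))] [(array([171.9, 210.1]), np.int32(23), array([170, 207,   5,   7], dtype=int32))]
0.058 [307.68260388 322.64010776] [169.62541549 210.17312424]
0.046 [307.75411675 325.46408781] [171.26453991 210.55360099]
```

View pics/key3.png

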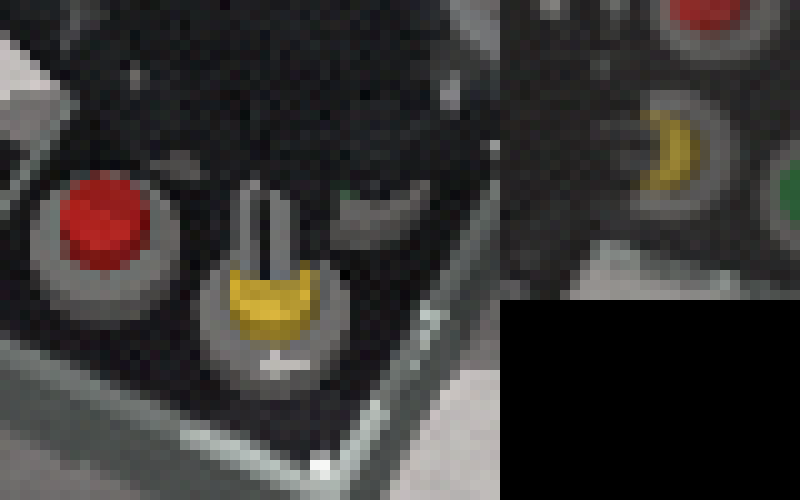

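The tip at (306,322) sits at the key's top face and the key looks still up; no force. I'll go on down in small steps.

```bash
python3 -m creep '[{"rotation":[0,0,0],"slide":[0,0,0.004],"hand":1},{"rotation":[0,0,0],"slide":[0,0,0.004],"hand":1},{"rotation":[0,0,0],"slide":[0,0,0.008],"hand":1},{"rotation":[0,0,0],"slide":[0,0,0.008],"hand":1},{"rotation":[0,0,0],"slide":[0,0,0.012],"hand":1},{"rotation":[0,0,0],"slide":[0,0,0.012],"hand":1},{"rotation":[0,0,0],"slide":[0,0,0.012],"hand":1},{"rotation":[0,0,0],"slide":[0,0,0.012],"hand":1},{"rotation":[0,0,0],"slide":[0,0,0.012],"hand":1},{"rotation":[0,0,0],"slide":[0,0,0.012],"hand":1}]'; python3 - <<'E'
from h import *
f=grab_frame("side")[:,:,::-1];g=grab_frame("top")[:,:,::-1];cv2.imwrite("pics/s4.png",f)
print(blobs(f.copy(),(22,120,100),(34,255,255),(270,285,340,350)),blobs(g.copy(),(22,120,100),(34,255,255),(155,180,215,230)))
E
```

```text
time: 7.07
position: [0.4812, 0.4108, 0.0431]
tool_rot: [[-0.004, 1.0, 0.0], [1.0, 0.004, -0.0], [-0.0, 0.0, -1.0]]
ft_force: [0.2, 0.7, 0.3]
width: 0.002
gripper_force: 0.0
[(array([306.8, 325.4]), np.int32(45), array([303, 322,   9,   7], dtype=int32))] [(array([171.9, 210.2]), np.int32(22), array([170, 207,   5,   7], dtype=int32))]
```

```bash
python3 -m creep '[{"rotation":[0,0,0],"slide":[0,0,0.004],"hand":1},{"rotation":[0,0,0],"slide":[0,0,0.008],"hand":1},{"rotation":[0,0,0],"slide":[0,0,0.012],"hand":1},{"rotation":[0,0,0],"slide":[0,0,0.012],"hand":1},{"rotation":[0,0,0],"slide":[0,0,0.016],"hand":1},{"rotation":[0,0,0],"slide":[0,0,0.016],"hand":1},{"rotation":[0,0,0],"slide":[0,0,0.016],"hand":1},{"rotation":[0,0,0],"slide":[0,0,0.016],"hand":1},{"rotation":[0,0,0],"slide":[0,0,0.016],"hand":1},{"rotation":[0,0,0],"slide":[0,0,0.016],"hand":1}]'; python3 - <<'E'
from h import *
f=grab_frame("side")[:,:,::-1];g=grab_frame("top")[:,:,::-1];cv2.imwrite("pics/s5.png",f)
print(blobs(f.copy(),(22,120,100),(34,255,255),(270,285,340,350)),blobs(g.copy(),(22,120,100),(34,255,255),(155,180,215,230)))
s=read_state();print(s['torque'],s['ft_force'])
n=[cv2.resize(cv2.imread(f"pics/s{i}.png")[295:345,285:325],(260,325),interpolation=cv2.INTER_NEAREST) for i in(3,4,5)]
cv2.imwrite("pics/cmp.png",np.hstack(n))
E
```

```text
time: 8.0
position: [0.4812, 0.4108, 0.0391]
tool_rot: [[-0.004, 1.0, 0.0], [1.0, 0.004, -0.0], [-0.0, 0.0, -1.0]]
ft_force: [-0.6, 0.1, 0.5]
width: 0.001
gripper_force: 0.0
[(array([306.6, 325.7]), np.int32(38), array([303, 322,   9,   7], dtype=int32))] [(array([172.3, 209.8]), np.int32(16), array([171, 207,   4,   7], dtype=int32))]
[-0.03483229  0.01353545 -0.03549969] [-0.77463614  0.33290878 -0.19246004]
```

View pics/cmp.png

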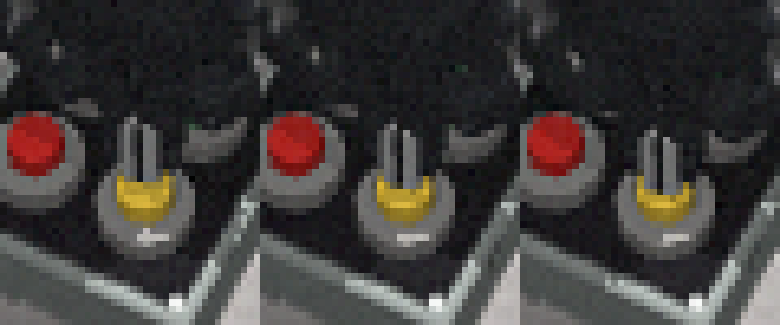

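The three side crops show the fingers sinking step by step over the yellow key while its lower edge stays. I'll compute the real tip height from the two visible edges.

```bash
python3 - <<'E'
from h import *
def aty(n,p,y):
    o,d=ray(n,p);return (o+d*(y-o[1])/d[1]).round(4)
for w in(0,.005,.011): print(w,aty("side",(306.8,325.3),.4108+w),aty("top",(171,210),.4108-w))
s=read_state()
print("yellow top z from side at key center rows", aty("side",(306.8,322.5),.409))
I=cv2.imread("pics/s5.png");print(I[318:332,303:312,2]);print(cv2.imread("pics/side0.png")[318:332,303:312,2])
E
```

```text
0 [0.4842 0.4108 0.0472] [0.4836 0.4108 0.0461]
0.005 [0.4828 0.4158 0.0551] [0.4825 0.4058 0.0591]
0.011 [0.4811 0.4218 0.0647] [0.4812 0.3998 0.0747]
yellow top z from side at key center rows [0.4845 0.409  0.0563]
[[ 70 115  64  18 117 110  46  16  27]
 [ 66 115  83  23 113 108  50  26  35]
 [ 69 110  88  13 115 109  44  31  32]
 [ 63 110  89  21 110 110  45  18  23]
 [154 107  89  19 115 111  53  15  25]
 [163 105  80  19 103 107  84 146  62]
 [204 158 135  50 110 108 112 186 121]
 [181 183 186 188 188 142 185 183 101]
 [125 168 207 218 221 205 162 128  94]
 [114 133 142 147 159 145 138 124 105]
 [106 126 137 144 142 137 134 111 112]
 [106 105 116 113 121 118 105 109 111]
 [113 109 107 106 115 114 120 117 113]
 [109 111 110 109 188 186 189 177 111]]
[[ 31  32  29  19  26  24  20  23  52]
 [ 24  79  85 147 144 120 117  45  24]
 [157 209 250 246 247 245 234 155 121]
 [168 246 240 239 240 239 243 228 148]
 [233 241 237 237 238 238 240 242 206]
 [247 239 236 237 236 236 238 240 174]
 [233 239 237 237 235 236 239 243 166]
 [199 244 241 239 239 239 243 220 104]
 [102 180 237 243 243 238 225 130 112]
 [ 96 109 122 141 167 142 136 124 136]
 [161 124 123 130 134 133 131 142 159]
 [156 157 148 151 143 131 157 158 158]
 [161 160 160 161 157 161 159 160 161]
 [143 157 160 156 158 153 161 156  93]]
```

```bash
python3 -m creep '[{"rotation":[0,0,0],"slide":[0,0,0.004],"hand":1},{"rotation":[0,0,0],"slide":[0,0,0.008],"hand":1},{"rotation":[0,0,0],"slide":[0,0,0.012],"hand":1},{"rotation":[0,0,0],"slide":[0,0,0.016],"hand":1},{"rotation":[0,0,0],"slide":[0,0,0.02],"hand":1},{"rotation":[0,0,0],"slide":[0,0,0.02],"hand":1},{"rotation":[0,0,0],"slide":[0,0,0.02],"hand":1},{"rotation":[0,0,0],"slide":[0,0,0.02],"hand":1},{"rotation":[0,0,0],"slide":[0,0,0.02],"hand":1},{"rotation":[0,0,0],"slide":[0,0,0.02],"hand":1}]'
```

```text
time: 8.93
position: [0.4812, 0.4108, 0.0341]
tool_rot: [[-0.004, 1.0, 0.0], [1.0, 0.004, -0.0], [-0.0, 0.0, -1.0]]
ft_force: [-0.5, -0.1, 0.7]
width: 0.001
gripper_force: 0.0
```

```bash
python3 -m creep '[{"rotation":[0,0,0],"slide":[0,0,0.004],"hand":1},{"rotation":[0,0,0],"slide":[0,0,0.008],"hand":1},{"rotation":[0,0,0],"slide":[0,0,0.012],"hand":1},{"rotation":[0,0,0],"slide":[0,0,0.016],"hand":1},{"rotation":[0,0,0],"slide":[0,0,0.016],"hand":1},{"rotation":[0,0,0],"slide":[0,0,0.016],"hand":1},{"rotation":[0,0,0],"slide":[0,0,0.016],"hand":1},{"rotation":[0,0,0],"slide":[0,0,0.016],"hand":1},{"rotation":[0,0,0],"slide":[0,0,0.016],"hand":1},{"rotation":[0,0,0],"slide":[0,0,0.016],"hand":1}]'; python3 - <<'E'
from h import *
f=grab_frame("side")[:,:,::-1];g=grab_frame("top")[:,:,::-1];cv2.imwrite("pics/s6.png",f);cv2.imwrite("pics/t6.png",g)
print(f[316:332,300:314,2]);print(g[203:217,164:180,2])
E
```

```text
time: 9.77
position: [0.4812, 0.4108, 0.0301]
tool_rot: [[-0.004, 1.0, 0.0], [1.0, 0.004, -0.0], [-0.0, 0.0, -1.0]]
ft_force: [-0.6, -0.4, 2.2]
width: -0.001
gripper_force: 0.7
[[ 25  32  36  24  28  18  22  20  22  28  29  19  22  25]
 [ 19  29  23  21  27  83  28  20  26  29  31  28  20  39]
 [ 21  20  21  66 119 101  36 118  48  29  26  29  22  31]
 [ 11  25  26  70 113  86  20 117 111  51  27  14  28  16]
 [ 25  35  13  75 111  83  17 113 111  43  32  24  26  29]
 [ 21  32  19  51 114  89  20 115 112  54  30  21  25  44]
 [ 43  70  19  42 111  88  17 112 109  63  30  19  28  75]
 [ 91 118  37  43 112  89  14 111 109  58  23  26  42 102]
 [115 111 100 158 110  82  23  88 110  74  17  21  59 103]
 [118 110  89 156 106  85  10  81 107  84 125  65  95  96]
 [112 111 108 131 120 119  62  98 106 101 139 104  98 112]
 [117 106 108 115 138 152 160 186 130 125 122 109  97 106]
 [102 113 109 108 125 142 147 145 140 136 109 107 110 108]
 [ 69 111 113 108 111 113 115 123 116 104 107 107 110  94]
 [ 65  93 114 114 107 109 107 104 117 113 118 112  96  64]
 [ 44  72  73 111 109 107 108 116 188 
[... 260 characters left out ...]
  86  87  90  84  60  39  32]
 [ 41  37  38  34  43  63  58  83 121  95  86  91  90  77  50  40]
 [ 38  42  38  52  66  61  66  72  95  99 101  88  91  86  60  40]
 [ 35  43  36  44  51  42  42  48  59  94 110  80  89  84  72  43]
 [ 38  37  37  38  44  56  53  45  49  89 107  84  87  89  75  51]
 [ 33  37  33  36  48  73  67  61  67  92  93  84  87  87  66  50]
 [ 41  34  37  32  42  50  52  66  84  91  87  93  94  87  61  37]
 [ 33  41  36  34  32  39  40  64  85  84  89  90  89  74  50  36]
 [ 39  40  39  35  42  41  43  63  90  88  91  87  80  55  42  40]
 [ 33  39  46  62  83  92  93  96 102  97  87  73  62  40  40  38]
 [ 37  33  41  55  67  78  86  89  89  78  63  49  40  35  38  37]]
```

Contact at last: the shut tips stand about 26 mm behind the reported TCP. I'll press on the last few millimetres.

```bash
python3 -m creep '[{"rotation":[0,0,0],"slide":[0,0,0.004],"hand":1},{"rotation":[0,0,0],"slide":[0,0,0.008],"hand":1},{"rotation":[0,0,0],"slide":[0,0,0.012],"hand":1},{"rotation":[0,0,0],"slide":[0,0,0.014],"hand":1},{"rotation":[0,0,0],"slide":[0,0,0.014],"hand":1},{"rotation":[0,0,0],"slide":[0,0,0.014],"hand":1},{"rotation":[0,0,0],"slide":[0,0,0.014],"hand":1},{"rotation":[0,0,0],"slide":[0,0,0.014],"hand":1},{"rotation":[0,0,0],"slide":[0,0,0.014],"hand":1},{"rotation":[0,0,0],"slide":[0,0,0.014],"hand":1}]'
```

```text
time: 10.7
position: [0.4812, 0.4108, 0.0266]
tool_rot: [[-0.004, 1.0, 0.0], [1.0, 0.004, -0.0], [-0.0, 0.0, -1.0]]
ft_force: [0.0, -0.3, 2.8]
width: -0.0
gripper_force: 1.8
```

```bash
python3 -m creep '[{"rotation":[0,0,0],"slide":[0,0,0.004],"hand":1},{"rotation":[0,0,0],"slide":[0,0,0.008],"hand":1},{"rotation":[0,0,0],"slide":[0,0,0.01],"hand":1},{"rotation":[0,0,0],"slide":[0,0,0.01],"hand":1},{"rotation":[0,0,0],"slide":[0,0,0.01],"hand":1},{"rotation":[0,0,0],"slide":[0,0,0.01],"hand":1},{"rotation":[0,0,0],"slide":[0,0,0.01],"hand":1},{"rotation":[0,0,0],"slide":[0,0,0.01],"hand":1},{"rotation":[0,0,0],"slide":[0,0,0.01],"hand":1},{"rotation":[0,0,0],"slide":[0,0,0.01],"hand":1}]'
```

```text
time: 11.53
position: [0.4813, 0.4109, 0.0244]
tool_rot: [[-0.004, 1.0, 0.0], [1.0, 0.004, 0.0], [0.0, 0.0, -1.0]]
ft_force: [-2.1, -0.7, 7.2]
width: -0.001
gripper_force: 3.3
```

```bash
python3 -m creep '[{"rotation":[0,0,0],"slide":[0,0,0.004],"hand":1},{"rotation":[0,0,0],"slide":[0,0,0.004],"hand":1},{"rotation":[0,0,0],"slide":[0,0,-0.06],"hand":1},{"rotation":[0,0,0],"slide":[0,0,-0.12],"hand":1},{"rotation":[0,0,0],"slide":[-0.08,0.04,-0.12],"hand":1},{"rotation":[0,0,0],"slide":[-0.16,0.09,-0.12],"hand":1},{"rotation":[0,0,0],"slide":[-0.233,0.13,-0.12],"hand":1},{"rotation":[0,0,0],"slide":[-0.233,0.13,-0.1],"hand":1},{"rotation":[0,0,0],"slide":[-0.233,0.13,-0.08],"hand":1},{"rotation":[0,0,0],"slide":[-0.233,0.13,-0.08],"hand":1}]'; python3 - <<'E'
from h import *
g=grab_frame("top")[:,:,::-1];f=grab_frame("side")[:,:,::-1];cv2.imwrite("pics/s7.png",f);cv2.imwrite("pics/t7.png",g)
print(g[192:206,184:200,0],blobs(f.copy(),(22,120,100),(34,255,255),(270,285,340,350)))
print(read_state()['time'])
E
```

```text
time: 12.37
position: [0.5128, 0.3525, 0.0421]
tool_rot: [[-0.004, 1.0, -0.002], [1.0, 0.004, -0.001], [-0.001, -0.002, -1.0]]
ft_force: [-0.8, -0.4, -0.6]
width: -0.001
gripper_force: 0.0
[[ 30  37  38  37  37  47  70  79  75  76  71  47  45  42  48  39]
 [ 32  38  36  33  30  40  61  90  99  98  97  87  58  39  41  40]
 [ 40  35  31  33  39  38  37  64  90  93 100  95  81  59  41  36]
 [ 35  34  34  32  35  38  45  58 100 103  86  90  90  86  61  42]
 [ 35  34  33  42  49  50  66  68  81  92  93  80  95  87  74  42]
 [ 36  33  36  46  38  43  50  51  61  87 110  76  89  90  79  45]
 [ 33  30  40  31  44  55  53  35  42  83 112  70  85  96  89  46]
 [ 33  36  35  36  37  56  63  64  60  81 106  71  85  92  81  46]
 [ 32  30  37  37  36  44  64  69  69  80  81  78  85  90  82  47]
 [ 38  28  32  33  34  44  46  52  77  73  76  90  91  86  63  42]
 [ 37  39  33  32  35  37  43  50  81  85  93  90  90  70  51  41]
 [ 46  36  37  43  56  61  60  66 103  89  91  91  75  55  41  44]
 [ 46  41  40  36  50  70  87  96 101  94  80  63  53  44  41  40]
 [ 41  38  34  34  50  58  60  68  71  67  52  45  40  36  44  38]] [(array([306.9, 324. ]), np.int32(70), array([303, 320,   9,   9], dtype=int32))]
12.4667
```

```bash
python3 -m creep '[{"rotation":[0,0,0],"slide":[0,0,0.04],"hand":1},{"rotation":[0,0,0],"slide":[0,0,0.06],"hand":1},{"rotation":[0,0,0],"slide":[0,0,0.07],"hand":1},{"rotation":[0,0,0],"slide":[0,0,0.076],"hand":1},{"rotation":[0,0,0],"slide":[0,0,0.08],"hand":1},{"rotation":[0,0,0],"slide":[0,0,0.084],"hand":1},{"rotation":[0,0,0],"slide":[0,0,0.084],"hand":1},{"rotation":[0,0,0],"slide":[0,0,0.084],"hand":1},{"rotation":[0,0,0],"slide":[0,0,0.084],"hand":1},{"rotation":[0,0,0],"slide":[0,0,0.084],"hand":1}]'
```

```text
time: 13.3
position: [0.5136, 0.3532, 0.0243]
tool_rot: [[-0.005, 1.0, -0.0], [1.0, 0.005, 0.001], [0.001, -0.0, -1.0]]
ft_force: [-5.7, 0.4, 11.1]
width: 0.001
gripper_force: 5.4
```

```bash
python3 -m creep '[{"rotation":[0,0,0],"slide":[0,0,0],"hand":1},{"rotation":[0,0,0],"slide":[0,0,-0.06],"hand":1},{"rotation":[0,0,0],"slide":[0,0,-0.12],"hand":1},{"rotation":[0,0,0],"slide":[0,0,-0.12],"hand":1},{"rotation":[0,0,0],"slide":[0.02,-0.09,-0.12],"hand":1},{"rotation":[0,0,0],"slide":[0.042,-0.18,-0.12],"hand":1},{"rotation":[0,0,0],"slide":[0.042,-0.18,-0.11],"hand":1},{"rotation":[0,0,0],"slide":[0.042,-0.18,-0.09],"hand":1},{"rotation":[0,0,0],"slide":[0.042,-0.18,-0.08],"hand":1},{"rotation":[0,0,0],"slide":[0.042,-0.18,-0.08],"hand":1}]' && python3 -m creep '[{"rotation":[0,0,0],"slide":[0,0,0.04],"hand":1},{"rotation":[0,0,0],"slide":[0,0,0.056],"hand":1},{"rotation":[0,0,0],"slide":[0,0,0.066],"hand":1},{"rotation":[0,0,0],"slide":[0,0,0.072],"hand":1},{"rotation":[0,0,0],"slide":[0,0,0.076],"hand":1},{"rotation":[0,0,0],"slide":[0,0,0.08],"hand":1},{"rotation":[0,0,0],"slide":[0,0,0.08],"hand":1},{"rotation":[0,0,0],"slide":[0,0,0.08],"hand":1},{"rotation":[0,0,0],"slide":[0,0,0.08],"hand":1},{"rotation":[0,0,0],"slide":[0,0,0.08],"hand":1}]'
```

```text
time: 14.13
position: [0.4689, 0.3625, 0.0417]
tool_rot: [[-0.004, 1.0, -0.001], [1.0, 0.004, -0.001], [-0.001, -0.001, -1.0]]
ft_force: [-0.2, 0.8, 0.3]
width: -0.0
gripper_force: 0.0
time: 14.97
position: [0.4693, 0.3627, 0.0243]
tool_rot: [[-0.004, 1.0, 0.001], [1.0, 0.004, -0.001], [-0.001, 0.001, -1.0]]
ft_force: [-1.7, -4.3, 10.6]
width: 0.001
gripper_force: 5.2
```

```bash
python3 -m creep '[{"rotation":[0,0,0],"slide":[0,0,0],"hand":1},{"rotation":[0,0,0],"slide":[0,0,-0.06],"hand":1},{"rotation":[0,0,0],"slide":[0,0,-0.2],"hand":1},{"rotation":[0,0,0],"slide":[0,0,-0.36],"hand":1},{"rotation":[0,0,0],"slide":[0,0,-0.52],"hand":1},{"rotation":[0,0,0],"slide":[-0.1,0.1,-0.65],"hand":1},{"rotation":[0,0,0],"slide":[-0.2,0.2,-0.75],"hand":1},{"rotation":[0,0,0],"slide":[-0.3,0.3,-0.8],"hand":1},{"rotation":[0,0,0],"slide":[-0.42,0.36,-0.8],"hand":1},{"rotation":[0,0,0],"slide":[-0.42,0.36,-0.8],"hand":0.5}]'; python3 - <<'E'
from h import *
go([.645,-.007,.21])
g=grab_frame("top")[:,:,::-1];f=grab_frame("side")[:,:,::-1];cv2.imwrite("pics/s8.png",f);cv2.imwrite("pics/t8.png",g)
a=cv2.resize(f[45:135,300:390],(400,400),interpolation=cv2.INTER_CUBIC);b=cv2.resize(f[150:270,270:410],(400,343),interpolation=cv2.INTER_CUBIC);b=cv2.copyMakeBorder(b,0,57,0,0,cv2.BORDER_CONSTANT)
cv2.imwrite("pics/mon.png",np.hstack([a,b]))
E
```

```text
time: 15.8
position: [0.5629, 0.2535, 0.2239]
tool_rot: [[0.001, 1.0, 0.002], [1.0, -0.001, -0.001], [-0.001, 0.002, -1.0]]
ft_force: [0.1, -0.3, -0.3]
width: 0.127
gripper_force: 0.0
slide [-1.042  0.329  0.058] dist 0.273
```

View pics/mon.png

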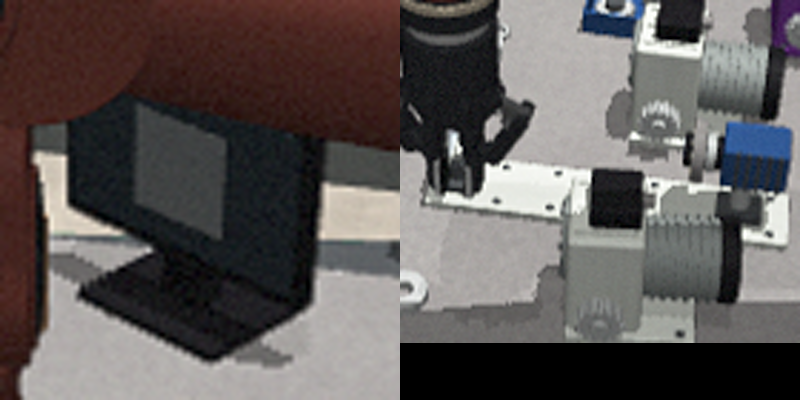

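The monitor at (343,80) still shows a plain grey square, and both gearmotors and the stand are undisturbed. I'll compare the monitor with the first frame, fit the units' poses, and get the hover numbers.

```bash
python3 - <<'E'
from h import *
S0=cv2.imread("pics/side0.png").astype(int);S8=cv2.imread("pics/s8.png").astype(int);T0=cv2.imread("pics/top0.png").astype(int);T8=cv2.imread("pics/t8.png").astype(int)
print("screen",S0[70:95,332:350].mean((0,1)),S8[70:95,332:350].mean((0,1)),"dark",S0[65:70,320:326].mean((0,1)),S8[75:85,320:326].mean((0,1)))
print("screen std",S8[70:95,332:350].std((0,1)))
# yellow hue, weak saturation, around units in both
for n,I,r in(("s0",S0,(315,140,415,290)),("s8",S8,(315,140,415,290)),("t0",T0,(235,150,415,290)),("t8",T8,(235,150,415,290))):
    x0,y0,x1,y1=r;p=I[y0:y1,x0:x1];m=(np.minimum(p[...,1],p[...,2])-p[...,0]>25)&(abs(p[...,1]-p[...,2])<60);print(n,[(x+x0,y+y0) for y,x in np.argwhere(m)][:15])
# unit top cover corners (black block on top) by dark mask
for nm,r in(("L",(240,200,300,240)),("R",(360,205,410,250))):
    x0,y0,x1,y1=r;m=((T0.max(2)>195).astype(np.uint8));z=np.zeros_like(m);z[y0:y1,x0:x1]=m[y0:y1,x0:x1]
    c=max(cv2.findContours(z,cv2.RETR_EXTERNAL,cv2.CHAIN_APPROX_NONE)[0],key=cv2.contourArea)
    b=cv2.boxPoints(cv2.minAreaRect(c));print(nm,b.round(1).tolist(),[onz("top",q,.145)[:2].round(3).tolist() for q in b])
E
```

```text
screen [55.99333333 55.15111111 52.75111111] [61.09555556 60.26444444 57.76666667] dark [27.83333333 25.33333333 20.53333333] [31.36666667 27.76666667 23.08333333]
screen std [12.45247776 13.29457125 13.72689979]
s0 [(np.int64(401), np.int64(141))]
s8 []
t0 []
t8 [(np.int64(313), np.int64(150)), (np.int64(316), np.int64(151)), (np.int64(313), np.int64(152))]
L [[247.6999969482422, 212.0], [251.1999969482422, 211.60000610351562], [253.8000030517578, 234.8000030517578], [250.1999969482422, 235.1999969482422]] [[0.474, 0.176], [0.475, 0.167], [0.415, 0.158], [0.414, 0.167]]
R [[367.0, 219.0], [382.0, 219.0], [382.0, 243.0], [367.0, 243.0]] [[0.462, -0.133], [0.462, -0.172], [0.4, -0.172], [0.4, -0.133]]
```

```bash
python3 -m creep '[{"rotation":[0,0,0],"slide":[-0.1,0.03,0],"hand":0},{"rotation":[0,0,0],"slide":[-0.2,0.06,0],"hand":0},{"rotation":[0,0,0],"slide":[-0.35,0.1,0],"hand":0},{"rotation":[0,0,0],"slide":[-0.5,0.14,0],"hand":0},{"rotation":[0,0,0],"slide":[-0.65,0.19,0],"hand":0},{"rotation":[0,0,0],"slide":[-0.8,0.24,0],"hand":0},{"rotation":[0,0,0],"slide":[-0.92,0.28,0],"hand":0},{"rotation":[0,0,0],"slide":[-1,0.32,0],"hand":0},{"rotation":[0,0,0],"slide":[-1,0.32,0],"hand":0},{"rotation":[0,0,0],"slide":[-1,0.32,0],"hand":0}]'
```

```text
time: 16.73
position: [0.64, 0.0089, 0.2223]
tool_rot: [[-0.003, 1.0, -0.001], [1.0, 0.003, 0.001], [0.001, -0.001, -1.0]]
ft_force: [0.1, 0.1, -1.0]
width: 1.0
gripper_force: 0.0
```

Nothing on the monitor changed. I'll move over the wing with the gripper open and look from close by.

```bash
python3 -m creep '[{"rotation":[0,0,-0.02],"slide":[-0.03,0.01,0],"hand":0},{"rotation":[0,0,-0.05],"slide":[-0.06,0.02,0.05],"hand":0},{"rotation":[0,0,-0.077],"slide":[-0.076,0.024,0.1],"hand":0},{"rotation":[0,0,-0.077],"slide":[-0.076,0.024,0.15],"hand":0},{"rotation":[0,0,-0.077],"slide":[-0.076,0.024,0.2],"hand":0},{"rotation":[0,0,-0.077],"slide":[-0.076,0.024,0.25],"hand":0},{"rotation":[0,0,-0.077],"slide":[-0.076,0.024,0.25],"hand":0},{"rotation":[0,0,-0.077],"slide":[-0.076,0.024,0.25],"hand":0},{"rotation":[0,0,-0.077],"slide":[-0.076,0.024,0.25],"hand":0},{"rotation":[0,0,-0.077],"slide":[-0.076,0.024,0.25],"hand":0}]'; python3 - <<'E'
from h import *
g=grab_frame("top")[:,:,::-1];f=grab_frame("side")[:,:,::-1];cv2.imwrite("pics/s9.png",f);cv2.imwrite("pics/t9.png",g)
s=read_state()["position"];print(s,"tcp proj",proj("side",s),proj("side",s+[0,0,.028]),"wing top",proj("side",[.648,-.0065,.17]))
a=cv2.resize(f[130:230,250:340],(450,500),interpolation=cv2.INTER_CUBIC);b=cv2.resize(g[125:175,295:345],(350,350),interpolation=cv2.INTER_CUBIC);b=cv2.copyMakeBorder(b,0,150,0,0,cv2.BORDER_CONSTANT)
cv2.imwrite("pics/w1.png",np.hstack([a,b]))
print(blobs(f.copy(),(5,150,80),(22,255,255),(270,150,310,210)))
E
```

```text
time: 17.57
position: [0.6468, -0.0102, 0.1616]
tool_rot: [[-0.043, 0.999, 0.001], [0.999, 0.043, -0.0], [-0.0, 0.001, -1.0]]
ft_force: [-0.3, 0.4, 0.2]
width: 1.002
gripper_force: 0.0
[ 0.64682979 -0.01033566  0.16153222] tcp proj [288.07941125 174.38865099] [287.68229245 166.92020641] wing top [287.22832594 172.85451196]
[(array([287.2, 179. ]), np.int32(68), array([285, 170,   6,  19], dtype=int32))]
```

View pics/w1.png

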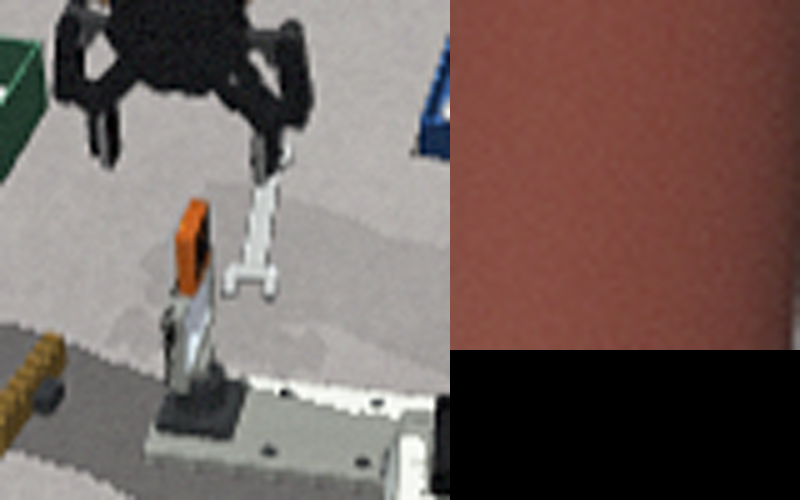

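The wing stands at side-crop (190,245) midway between the open fingertips at (107,165) and (265,183); the wing's column, px 287.2, matches the tip midpoint at px 287.2. Descending and closing.

```bash
python3 -m creep '[{"rotation":[0,0,0],"slide":[0,0,0.05],"hand":0},{"rotation":[0,0,0],"slide":[0,0,0.1],"hand":0},{"rotation":[0,0,0],"slide":[0,0,0.15],"hand":0},{"rotation":[0,0,0],"slide":[0,0,0.2],"hand":0},{"rotation":[0,0,0],"slide":[0,0,0.21],"hand":0},{"rotation":[0,0,0],"slide":[0,0,0.21],"hand":0},{"rotation":[0,0,0],"slide":[0,0,0.21],"hand":0.3},{"rotation":[0,0,0],"slide":[0,0,0.21],"hand":0.5},{"rotation":[0,0,0],"slide":[0,0,0.21],"hand":0.6},{"rotation":[0,0,0],"slide":[0,0,0.21],"hand":0.7}]'; python3 - <<'E'
from h import *
f=grab_frame("side")[:,:,::-1];cv2.imwrite("pics/s10.png",f)
print(blobs(f.copy(),(5,150,80),(22,255,255),(270,150,310,210)))
p=f[160:205:2,276:300].astype(int);print((p.max(2)))
E
```

```text
time: 18.5
position: [0.6468, -0.0104, 0.1089]
tool_rot: [[-0.042, 0.999, 0.001], [0.999, 0.042, -0.0], [-0.0, 0.001, -1.0]]
ft_force: [0.4, 0.6, 0.3]
width: 0.451
gripper_force: 0.0
[(array([287.3, 178.8]), np.int32(69), array([285, 170,   6,  19], dtype=int32))]
[[182 176  13  27  21  23  19  29  24  29  32  27  31  29  28  27  23  20
   25  20  33  96 185 183]
 [188 116  16  26  32  24  18  17  18  14  22  23  22  26  22  28  26  32
   27  31  21  57 193 178]
 [121  48  32  26  28  40 149 163 160 180 180 157 129 124  64  21  29  26
   23  29  15  45 128 185]
 [ 32  28  29  30  27  74 187 177 172 177 175 179 181 181 159  20  26  32
   31  26  24  21  51 154]
 [ 27  30  29  22  28  86 128 181 175 175 175 175 175 180 183 141  67   9
   23  14  27  37  35  32]
 [ 14  30  30  30  26  27 108 180 175 176 175 172 179 174 165 152 163  37
   22  24  30  27  34  26]
 [ 97  25  60  91  34  16  69 186 179 171 170 171 174 176 162  96 168 108
   15  27  23  25  27  82]
 [136  18  67 109  35  17  70 186 181 176 190 188 189 185  58  56 170  75
  100  61  25  25  34 118]
 [181  18  50 107  46   5  
[... 788 characters left out ...]
72 159 161 165 167 152  69 101 172 155 129 162 164 166 191 130 157
  166 165 166 163 164 165]
 [180 179 183 180 178 177 104 101  72 120 116 166 162 166 191 186 127 165
  167 168 165 164 163 164]
 [162 160 169 174 184 170 120  45  25  96 110 147 185 194 178 114 167 166
  161 163 162 166 167 169]
 [164 163 161 162 163 164 123  49  36 106 123 165 243 231 126 137 159 155
  168 166 166 165 163 166]
 [167 170 171 172 167 167 165  30 112 121 122 169 240 157 148 165 101 169
  168 165 171 166 164 161]
 [141 169 170 172 168 170 169  73  86 119 122 178 193 125 167 126  66 110
  146 170 171 168 162 164]
 [105 107 106 107 105 158 169  67 107 118 120 145 116 105 115  94  55  59
   71 167 187 177 152 166]]
```

```bash
python3 -m creep '[{"rotation":[0,0,0],"slide":[0,0,0],"hand":0.75},{"rotation":[0,0,0],"slide":[0,0,0],"hand":0.8},{"rotation":[0,0,0],"slide":[0,0,0],"hand":0.85},{"rotation":[0,0,0],"slide":[0,0,0],"hand":0.9},{"rotation":[0,0,0],"slide":[0,0,0],"hand":0.95},{"rotation":[0,0,0],"slide":[0,0,0],"hand":1},{"rotation":[0,0,0],"slide":[0,0,0],"hand":1},{"rotation":[0,0,0],"slide":[0,0,0],"hand":1},{"rotation":[0,0,0],"slide":[0,0,0],"hand":1},{"rotation":[0,0,0],"slide":[0,0,0],"hand":1}]'; python3 -c "
from cell import *
print(read_state()['torque'])"
```

```text
time: 19.38
position: [0.6445, -0.0103, 0.1083]
tool_rot: [[-0.042, 0.999, -0.003], [0.999, 0.042, -0.0], [-0.0, -0.003, -1.0]]
ft_force: [-11.6, -0.3, 7.2]
width: 0.132
gripper_force: 59.2
[-0.17691901  2.071878    0.07840258]
```

The grip holds on the wing (11 mm, 59 N), pulled 2.3 mm off in x, which I'll relax with the next move. First I'll enlarge the far edges of both gearmotors in the early frames for any trace of the rear cover or dot, with colour amplified.

```bash
python3 - <<'E'
from h import *
def av(L,x0,y0,x1,y1):
    return np.mean([cv2.imread(f"pics/{n}.png").astype(float)[y0:y1,x0:x1] for n in L],0)
def amp(p,size):
    g=p.mean(2,keepdims=True);q=np.clip((g+(p-g)*3)*1.3,0,255).astype(np.uint8);return cv2.resize(q,size,interpolation=cv2.INTER_CUBIC)
A=amp(av(("top0","t3","t6"),240,192,300,242),(400,300));B=amp(av(("top0","t3","t6"),350,200,410,250),(400,300))
C=amp(av(("side0",),318,200,368,275),(400,300));D=amp(av(("side0",),340,140,390,205),(400,300))
cv2.imwrite("pics/far.png",np.vstack([np.hstack([A,B]),np.hstack([C,D])]))
E
```

```text
(no output)
```

View pics/far.png

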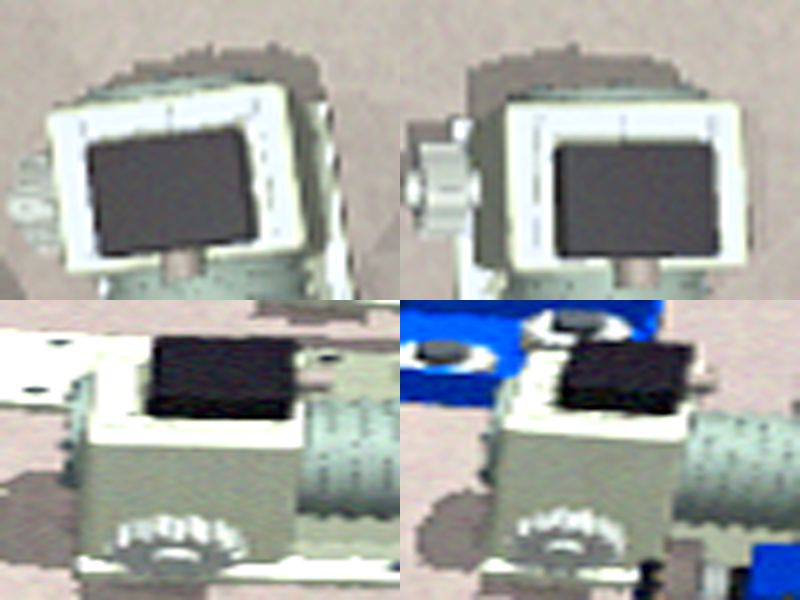

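The amplified crop shows on both gearmotors a round bolted cover standing out of the far face. In the top view its apexes are at px (267.7,204.5) for the left unit and (383,214.7) for the right. The dot itself, on that hidden face, shows on neither. I'll compute both possible mirror angles.

```bash
python3 - <<'E'
from h import *
print("gearbox corner L tri",tri((329.2,233),(247.8,211.7)).round(4))
st=np.array([.648,-.0080]);ax=np.degrees(np.arctan2(.0044,.105));print("axis",ax)
for nm,ap,c1,c2,b1,b2 in(("L",(267.7,204.5),(247.8,211.7),(282.7,206.2),(251.0,236.8),(285.5,233.5)),("R",(383,214.7),(366.8,217.2),(401,217.2),(367.3,244.5),(401,244.8))):
    z=.137;P=[onz("top",p,z)[:2] for p in(c1,c2,b1,b2)]
    e=P[0]-P[1];yaw=np.degrees(np.arctan2(-e[0],e[1]));m=(P[0]+P[1])/2;mb=(P[2]+P[3])/2;n=np.array([np.cos(np.radians(yaw)),np.sin(np.radians(yaw))])
    a=onz("top",ap,.133)[:2]
    d=m+n*((a-m)@n)
    s=d-st;ang=np.degrees(np.arctan2(s[1],s[0]))%360-180
    print(nm,"corners",np.round(P,3).tolist(),"yaw",yaw.round(1),"axisyaw",np.degrees(np.arctan2(*(m-mb)[::-1])).round(1),"apex",a.round(4),"dot",d.round(4),"range",np.linalg.norm(s).round(3),"sight from axis",(ang-ax).round(2),"mirror",((ang-ax)/2).round(2))
E
```

```text
gearbox corner L tri [0.4777 0.1781 0.1351]
axis 2.3995621048066944
L corners [[0.475, 0.178], [0.492, 0.087], [0.41, 0.167], [0.42, 0.078]] yaw 10.2 axisyaw 8.5 apex [0.4957 0.127 ] dot [0.4944 0.1343] range 0.209 sight from axis -45.21 mirror -22.61
R corners [[0.467, -0.134], [0.469, -0.224], [0.396, -0.135], [0.397, -0.223]] yaw 1.1 axisyaw 0.5 apex [ 0.4746 -0.1771] dot [ 0.4747 -0.1786] range 0.243 sight from axis 42.15 mirror 21.07
```

```bash
python3 -m creep '[{"rotation":[0,0,0],"slide":[0,-0.005,0],"hand":1},{"rotation":[0,0,-0.1],"slide":[0,-0.009,0],"hand":1},{"rotation":[0,0,-0.2],"slide":[0,-0.009,0],"hand":1},{"rotation":[0,0,-0.3],"slide":[0,-0.009,0],"hand":1},{"rotation":[0,0,-0.4],"slide":[0,-0.009,0],"hand":1},{"rotation":[0,0,-0.5],"slide":[0,-0.009,0],"hand":1},{"rotation":[0,0,-0.6],"slide":[0,-0.009,0],"hand":1},{"rotation":[0,0,-0.7],"slide":[0,-0.009,0],"hand":1},{"rotation":[0,0,-0.735],"slide":[0,-0.009,0],"hand":1},{"rotation":[0,0,-0.735],"slide":[0,-0.009,0],"hand":1}]'; python3 - <<'E'
from h import *
f=grab_frame("side")[:,:,::-1];g=grab_frame("top")[:,:,::-1];cv2.imwrite("pics/s11.png",f);cv2.imwrite("pics/t11.png",g)
S0=cv2.imread("pics/side0.png").astype(int);F=f.astype(int)
print("screen",S0[65:100,326:356].reshape(-1,3).mean(0),F[65:100,326:356].reshape(-1,3).mean(0))
d=abs(F-S0).max(2);print("changed px in screen",(d[60:110,318:372]>25).sum())
print(F[62:108:4,320:372:3].mean(2).astype(int))
print(S0[62:108:4,320:372:3].mean(2).astype(int))
p=F[60:110,315:372];m=(np.minimum(p[...,1],p[...,2])-p[...,0]>25);print("yellow px",m.sum())
R=read_state();print(R["torque"],np.degrees(np.arctan2(R["tool_rot"][1,0],R["tool_rot"][0,0])))
E
```

```text
time: 20.22
position: [0.6457, -0.0101, 0.1084]
tool_rot: [[-0.4, 0.916, 0.003], [0.917, 0.4, 0.001], [-0.001, 0.003, -1.0]]
ft_force: [7.2, 2.1, -2.1]
width: 0.13
gripper_force: 58.6
screen [42.86190476 40.98666667 37.83333333] [45.64857143 44.40761905 43.94857143]
changed px in screen 369
[[ 30  36  33  26  36  38  35  34  38  37  38  43  40  37  46  46  45  42]
 [ 26  25  32  21  29  31  32  31  26  33  35  34  37  33  41  42  44  44]
 [ 25  25  21  22  68  53  26  23  27  25  31  34  25  28  45  47  43  45]
 [ 31  22  29  27  58  60  66  70  65  18  26  28  22  26  21  11  25  19]
 [ 25  25  31  30  64  68  63  65  67  66  62  22  27  32  27  30  23  20]
 [ 20  18  28  26  63  63  63  66  63  69  52  25  25  28  23  30  15  11]
 [ 22  29  22  29  61  67  67  67  63  60  42  31  30  28  28  30  13   7]
 [ 27  28  31  20  69  65  60  70  69  63  29  23  25  20  26  21  15  30]
 [160  15  20  23  28  31  37  61  64  69  30  20  31  27  23  25  26  78]
 [ 89  87  96  80  17  26  31  29  31  38  29  26  27  22  22  27   6  99]
 [160 159 165 164  77  36  10  18  22  23  30  23  28  34 
[... 362 characters left out ...]
3  17  23  21  17  13  21  24]
 [ 26  20  27  21  57  55  58  59  58  59  58  22  25  19  28  16  11   3]
 [ 21  26  24  28  60  63  59  58  59  56  45  27  21  23  24  21  19  18]
 [ 25  25  21  27  64  61  58  54  59  61  34  27  26  29  26  18  22   8]
 [ 27  35  23  27  63  58  63  55  59  57  30  22  19  22  23  25   8  21]
 [148   8  15  25  30  25  28  60  56  61  21  23  32  27  20  28  20  75]
 [ 80  82  90  71  12  13  22  30  28  32  27  25  26  24  22  27  15  86]
 [147 150 151 152  74  31  12   2  12  26  21  27  23  32  23  19   9  56]
 [ 95  88  13  14  31  28   3  21  10  17  18  23  31  28  30  29   6 141]]
yellow px 0
[ 0.33960786 -1.32493034 -0.09127067] 113.50820103325168
```

The monitor stays static, so it gives no feedback. The scene does look slightly brighter since the lamp key, so I'll check whether that brightening is local (lamp light reaching one gearmotor).

```bash
python3 - <<'E'
from h import *
np.set_printoptions(linewidth=220)
L=lambda n:cv2.imread(f"pics/{n}.png").astype(float)
S0,T0=L("side0"),L("top0")
for n in("s3","s7","s8","s11"):
    r=L(n).mean(2)/(S0.mean(2)+1);print(n,np.median(r),"units L/R",np.median(r[205:260,330:385]),np.median(r[150:195,352:395]),"toolbox",np.median(r[320:390,90:180]))
for n in("t3","t6","t7","t8","t11"):
    r=L(n).mean(2)/(T0.mean(2)+1);print(n,np.median(r),"L",np.median(r[205:270,250:290]),"R",np.median(r[215:275,362:400]))
for a,b in(("t3","top0"),("t8","top0"),("t11","top0")):
    r=L(a)/(L(b)+1)
    for nm,(x0,y0,x1,y1) in dict(Lfar=(255,201,285,209),Rfar=(370,209,400,217),Lbench=(255,185,290,198),Rbench=(360,185,395,205),plate=(310,170,332,200)).items(): print(a,nm,np.median(r[y0:y1,x0:x1],(0,1)).round(3),end=" ")
    print()
E
```

```text
s3 1.1304347826086956 units L/R 1.118483412322275 0.5130718954248367 toolbox 1.1055900621118013
s7 1.1164658634538154 units L/R 1.069767441860465 1.1197604790419162 toolbox 1.095846645367412
s8 1.0706983629397422 units L/R 1.0 1.0784883720930232 toolbox 1.0612446559651527
s11 1.0700757575757576 units L/R 1.0625 1.0328638497652582 toolbox 1.0574090403157028
t3 1.0 L 0.9973992153679654 R 1.0193772461513704
t6 1.004424778761062 L 1.0 R 1.0239163464116543
t7 1.0363636363636364 L 1.0051150895140664 R 1.0617012019361505
t8 1.0769230769230769 L 0.9636463740758219 R 1.109169972535856
t11 1.0232558139534882 L 0.7551283399957922 R 1.0202640485789656
t3 Lfar [1. 1. 1.] t3 Rfar [1.    1.    1.007] t3 Lbench [1. 1. 1.] t3 Rbench [1.007 1.007 1.007] t3 plate [1.005 1.005 1.005] 
t8 Lfar [1.041 1.047 1.048] t8 Rfar [1.09  1.088 1.092] t8 Lbench [1.007 1.007 1.007] t8 Rbench [1.083 1.082 1.081] t8 plate [1.03  1.062 1.063] 
t11 Lfar [0.541 0.612 1.068] t11 Rfar [0.978 0.972 0.976] t11 Lbench [0.432 0.487 0.847] t11 Rbench [0.965 0.961 0.966] t11 plate [0.308 0.359 0.647]
```

The change is only auto-exposure, so neither camera can show the dot. Candidates: left cover px (267,205) and right cover px (383,215). The right unit's cover is square to the stand, with the better view to the mirror (incidence about 43° against 52°); the left one is turned 9° away from the mirror. The right one fits "faces away from the robot" and visibility from the mirror best. Now one refinement of its angle.

```bash
python3 - <<'E'
from h import *
T=np.mean([cv2.imread(f"pics/{n}.png").astype(float).mean(2) for n in("top0","t3","t6")],0)
def cross(v,x0,lv,rev=False):
    r=range(len(v)-1)
    for i in (reversed(r) if rev else r):
        if (v[i]-lv)*(v[i+1]-lv)<0: return x0+i+(lv-v[i])/(v[i+1]-v[i])
C=[]
for y in list(range(166,186)):
    v=T[y,298:345];l=cross(v,298,172);r=cross(v,298,172,True);C.append((onz("top",(l,y),.01)+onz("top",(r,y),.01))[:2]/2)
for y in range(190,206):
    v=T[y,298:345];l=cross(v,298,172);r=cross(v,298,172,True);C.append((onz("top",(l,y),.01)+onz("top",(r,y),.01))[:2]/2)
C=np.array(C);p=np.polyfit(C[:,0],C[:,1],1);res=C[:,1]-np.polyval(p,C[:,0]);print("axis deg",np.degrees(np.arctan(p[0])),"y at .648",np.polyval(p,.648),"std",res.std())
ax=np.degrees(np.arctan(p[0]))
# R gearbox white top: side edges
L=[];Rr=[]
for y in range(220,242):
    v=T[y,358:412];L.append(cross(v[:14],358,190));Rr.append(cross(v,358,190,True))
print("L edge",L[::5],"R edge",Rr[::5])
print("rows over far edge col 383",T[208:222,383].round(),"col 375",T[208:222,375].round(),"col 391",T[208:222,391].round())
for R in(.032,.038):
    o,d=ray("side",(350.3,168.2));y=-.178+.7*R;print("side x of cover",R,(o+d*(y-o[1])/d[1]).round(4),.095+.7*R)
for m in((.648,np.polyval(p,.648)),(.648,-.0065)):
  for dot in((.4747,-.1786),(.4747,-.1771),(.4775,-.178)):
    s=np.array(dot)-m;a=np.degrees(np.arctan2(s[1],s[0]))%360-180;print(m,dot,"tool yaw",90+(a+ax)/2)
E
```

```text
axis deg 3.0157482230476256 y at .648 -0.007284552945353753 std 0.0004929895062486571
L edge [np.float64(366.1666666666667), np.float64(366.56756756756755), np.float64(366.6868131868132), np.float64(366.92578125), np.float64(358.71986970684037)] R edge [np.float64(399.65277777777777), np.float64(400.03412073490813), np.float64(400.2364864864865), np.float64(400.33516483516485), np.float64(400.6125)]
rows over far edge col 383 [150. 124. 104. 101. 103.  97. 110. 142. 121. 168. 193. 178. 177. 183.] col 375 [ 98. 102. 101. 101. 100. 101. 103. 127. 110. 157. 190. 195. 194. 197.] col 391 [148. 151. 155. 124. 101.  92.  95. 116. 122. 177. 194. 194. 194. 197.]
side x of cover 0.032 [ 0.4792 -0.1556  0.1078] 0.1174
side x of cover 0.038 [ 0.4786 -0.1514  0.1109] 0.1216
(0.648, np.float64(-0.007284552945353753)) (0.4747, -0.1786) tool yaw 113.84290000483452
(0.648, np.float64(-0.007284552945353753)) (0.4747, -0.1771) tool yaw 113.71694679298145
(0.648, np.float64(-0.007284552945353753)) (0.4775, -0.178) tool yaw 114.02596269075701
(0.648, -0.0065) (0.4747, -0.1786) tool yaw 113.9083450744842
(0.648, -0.0065) (0.4747, -0.1771) tool yaw 113.78296072644355
(0.648, -0.0065) (0.4775, -0.178) tool yaw 114.09163963232473
```

```bash
python3 -m creep '[{"rotation":[0,0,-0.005],"slide":[-0.001,0.002,0],"hand":1},{"rotation":[0,0,-0.01],"slide":[-0.002,0.004,0],"hand":1},{"rotation":[0,0,-0.01],"slide":[-0.002,0.004,0],"hand":1},{"rotation":[0,0,-0.01],"slide":[-0.002,0.004,0],"hand":1},{"rotation":[0,0,-0.01],"slide":[-0.002,0.004,0],"hand":1},{"rotation":[0,0,-0.01],"slide":[-0.002,0.004,0],"hand":1},{"rotation":[0,0,-0.01],"slide":[-0.002,0.004,0],"hand":1},{"rotation":[0,0,-0.01],"slide":[-0.002,0.004,0],"hand":1},{"rotation":[0,0,-0.01],"slide":[-0.002,0.004,0],"hand":1},{"rotation":[0,0,-0.01],"slide":[-0.002,0.004,0],"hand":1}]'; python3 - <<'E'
from h import *
R=read_state();print(R["torque"],R["joint_vel"].round(2),np.degrees(np.arctan2(R["tool_rot"][1,0],R["tool_rot"][0,0])))
f=grab_frame("side")[:,:,::-1];b=blobs(f.copy(),(5,150,60),(22,255,255),(270,150,310,210),3);print(b)
T=np.array
for yaw in(113.8-90,2.6):
    c,s=np.cos(np.radians(yaw)),np.sin(np.radians(yaw))
    print(yaw,[proj("side",[.648-s*y+c*x,-.007+c*y+s*x,z]).round(1).tolist() for x,y,z in((-.006,.02,.125),(.006,.02,.125),(-.006,.02,.17),(.006,.02,.17))])
E
```

```text
time: 21.15
position: [0.6457, -0.0101, 0.1084]
tool_rot: [[-0.403, 0.915, 0.001], [0.915, 0.403, 0.0], [-0.0, 0.001, -1.0]]
ft_force: [3.2, 3.9, 1.7]
width: 0.129
gripper_force: 59.1
[ 0.77716608 -0.76508512 -0.05068168] [ 0.05 -0.02 -0.07 -0.03  0.09  0.  ] 113.78797902535884
[(array([288.3, 178.8]), np.int32(69), array([286, 170,   5,  19], dtype=int32))]
23.799999999999997 [[290.8, 188.3], [286.8, 188.8], [290.2, 176.6], [286.2, 177.0]]
2.6 [[288.3, 188.8], [284.4, 188.3], [287.7, 177.0], [283.7, 176.6]]
```

```bash
python3 - <<'E'
from h import *
N=grab_frame("side")[:,:,::-1].copy();cv2.imwrite("pics/s12.png",N)
for nm,I in(("rest",cv2.imread("pics/side0.png")),("now",N)):
    m=cv2.inRange(cv2.cvtColor(I,cv2.COLOR_BGR2HSV),np.array((5,150,50)),np.array((22,255,255)))
    for y in(172,175,178,181,184,187): print(nm,y,[int(x)+280 for x in np.flatnonzero(m[y,280:300])])
# disturbed things?
d=cv2.absdiff(cv2.GaussianBlur(N,(3,3),0),cv2.GaussianBlur(cv2.imread("pics/side0.png"),(3,3),0)).max(2)
for n,(x0,y0,x1,y1) in dict(tin=(222,262,252,300),bearing=(258,242,284,262),box=(268,290,336,350),unitL=(325,205,392,275)).items(): print(n,np.mean(d[y0:y1,x0:x1]>50).round(3))
E
```

```text
rest 172 [287, 288, 289, 290]
rest 175 [286, 287, 288, 289]
rest 178 [285, 286, 287, 288, 289]
rest 181 [285, 286, 287, 288, 291]
rest 184 [286, 287, 288, 289]
rest 187 [286, 287, 288]
now 172 [286, 287, 288, 289]
now 175 [287, 288, 289, 290]
now 178 [287, 288, 289, 290]
now 181 [287, 288, 289, 290]
now 184 [287, 288, 289, 290]
now 187 [287, 288, 289, 290]
tin 0.0
bearing 0.0
box 0.0
unitL 0.1
```

```bash
python3 -c "
from cell import *
print(hand_in(), read_state()['time'])"
```

```text
the job is handed in; nothing more can be done
the job is handed in; nothing more can be done
```

The job is handed in, but which gearmotor has the dot is a guess: yellow, blue and green were pressed in order (about 7–11 N at the bottom, red untouched), and the mirror is held by its wing at about +21° towards the right-hand gearmotor; neither camera could see the dot, so I picked that unit because its cover faces the mirror better and worked out the angle from the cover's position.

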